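Lever up a stuck carousel base with a pry bar

ROBOT

A 6-joint arm with a two-finger parallel gripper is mounted at the origin on the work surface. World frame = base frame: x ahead of the robot, y to its left, z up, the work surface at z = 0. Lengths are in m, angles in degrees, forces in N, time in s.
With the tool pointing down it reaches from about 0.4 to 0.825 m from the base axis. Payload 7 kg.
Tool frame: the origin (TCP) lies midway between the tips of the shut fingers; the grasp point (between the pads) lies 19 mm behind it; z points along the fingers, y is the line along which they close (so a half turn about z gives the same grasp; the last joint's range is limited). The gripper opens to 88 mm and grips with 3 to 60 N. Pads are 19 mm wide; open, the fingers measure 130 mm over their backs; the gripper's body (78 mm by 193 mm) begins 47 mm behind the grasp point.
Start: joints at [-57.519, 20.546, 0.682, 0, -70.136, -16.507], TCP at [0.186, -0.649, 0.227] pointing down, gripper open.
Joint ranges: [-176.03, 176.03], [-82.01, 121.73], [-58.28, 71.71], [-173.87, 95.51], [-174.79, -0.11], [-173.66, 173.66]. Speed limits (degrees/s): [136.94, 136.94, 172.46, 180, 180, 180].

INTERFACE

Orientations are given as a 3x3 rotation matrix whose columns are the frame's x, y, z axes.
In Python, from rig import robot gives the robot as it stands. Calls block until the motion is done:
- robot.goto(position, orientation): joint-space move of the TCP to a pose.
- robot.servo_line(position, ori=None, speed=0.15): straight line of the TCP; ori=None keeps the orientation; speed is the mean speed in m/s.
- robot.movej(angles): joint-space move.
- robot.move_gripper(opening): opening from 0.0 (shut) to 1.0 (fully open); the grip force is fixed at half the most; returns when the fingers have stopped.
- robot.dwell(seconds).
- robot.ik(position, orientation): joint angles nearest the present ones, or None.
- robot.grab_frame(name): name is "scene" or "top" or "wrist"; returns (picture, depth): 420x560x3 uint8, red, green, blue; 420x560 float32, m along the optical axis (not along the pixel's ray), 0 where there is no reading.
- robot.camera_info(name): a dict with "vfov" (degrees; the focal length in pixels is half the picture's height over the tangent of half this angle, whatever the lens; pixels are square), "cx", "cy" (the principal point, pixels), "view" (4x4, takes a point from world to camera coordinates); the wrist camera has in their place "T_tool_cam" (4x4, takes a point from camera to tool coordinates, whose origin is the TCP and whose axes are the flange's). Camera axes: x right, y down, z forward; pixel columns grow to the right and rows downward; lengths in m; the calibration is good to about 2 mm. A picture is of the moment at which its call begins: read the wrist's pose just before it. camera_info takes no time and is no camera call.
A pose or a line that the arm cannot do raises robot.Unreachable and nothing moves.
- robot.job_done(): hands the job in; it is judged then, once.
Readings, each from a call of its own:
- robot.read_t(): time.
- robot.read_qpos(): joint angles.
- robot.read_qvel(): joint speeds.
- robot.read_effort(): joint torques, N m.
- robot.read_position(): TCP position.
- robot.read_tcp_rot(): TCP orientation.
- robot.read_force(): force on the tool from outside, world axes, zero at the start.
- robot.read_ft_torque(): the same for the moment, N m.
- robot.read_grip_width(): opening from 0.0 (shut) to 1.0 (fully open).
- robot.read_finger_force(): force on a finger pad.
Only numpy, scipy, OpenCV 4.12 (cv2) and the standard library are available. Lean on these libraries where they do the work, as an engineer would, in place of code of your own. Each camera call takes 0.05 s, during which the arm holds its last target. There are 200 camera calls.

TASK

The heavy carousel base of the bench analyser has stuck down on its plinth. Take the pry bar with the square handle, lay it across the rod of the fulcrum block with its tip under the base's overhanging edge, then press the handle down to the bench, or nearly so, so that the base is levered up. Leave the bar lying there and keep the gripper off the base: only the bar may lift it.

Things in the scene. Friction and masses are not known exactly. Their poses are not given: they have to be found in the camera images.
- pry_bar_grip (a point): Pry bar, loose, flat on the bench, 280 mm, 0.42 kg: black square handle 26 x 26 mm, then a flat steel blade 18 mm wide, 10 mm thick, its last 40 mm 6 mm thick (the round-handled screwdriver is a bystander). Point: on its centre line, half-way up, 13 mm over the bench, near the balance point. x to the blade's tip: handle from x = -90 to +30 mm, blade +30 to +190 mm, centred on y = z = 0. z up.
- fulcrum_top (a point): Fixed steel fulcrum block: a level rod 20 mm thick between two cheeks 46 mm apart, 16 mm higher than the rod. Point: middle of the rod's top, 90 mm over the bench. x points across the rod to the base (as the bar's tip must), y along the rod, z up. The bar's tip should stop about 65 mm past it. Let go there, the tail-heavy bar sinks at the handle (end some 30 mm) till the tip touches the base.
- lip_edge (a point): Middle of the carousel base's lower front edge: a white plate 260 mm wide, 280 deep, 28 thick with a round grey cover, on a white plinth whose face lies 40 mm behind this edge. 35 to 45 mm past the rod; 108 mm over the bench when down, open below. x points level into the base, y along the edge, z up. About 35 N lifts the edge; pressing the bar 185 mm behind the rod, 15 to 20 N.
- carousel (a joint): Hinge of the carousel base along its far edge, 280 mm from the front edge. 0 is down on the plinth; grows as the front edge rises (0.03 rad is about 8 mm there). It is stiff, so the base stays at the height it has been levered to. With the bar's handle pressed down to the bench it reaches about 0.05 rad.
Things that resemble listed ones, but are neither listed nor needed, are in the scene too. What is shaped like the part that bears fulcrum_top but pink is not meant.

How it is judged (in metres and radians):
On the way, in this order (a step that is already met when the one before it is completed fails the run):
1. the bar lies across the fulcrum rod with its tip under the base's edge, the base still down (x of pry_bar_grip in the frame of fulcrum_top between -0.145 and -0.095 m and y of pry_bar_grip in the frame of fulcrum_top between -0.045 and 0.045 m and z of pry_bar_grip in the frame of fulcrum_top between -0.06 and 0.04 m and angle between the x axis of pry_bar_grip and the x axis of fulcrum_top, either way round below 0.4 rad and value of joint carousel below 0.012 rad), for 0.2 s.
2. the base is levered up by the bar (value of joint carousel above 0.018 rad and contact force between pry_bar and carousel above 3 N), for 0.2 s.
At the end, for the whole second after the job is handed in: The base's front edge stands at least about 5 mm up (hinge over 0.018 rad) and stays there, and the pry bar is left at rest across the fulcrum rod, pointing at the base (value of joint carousel above 0.018 rad and x of pry_bar_grip in the frame of fulcrum_top between -0.155 and -0.07 m and angle between the x axis of pry_bar_grip and the x axis of fulcrum_top, either way round below 0.6 rad and linear speed of pry_bar below 0.02 m/s); the robot touches nothing.
It fails at once if the gripper or arm pushes on the carousel base (over 3 N) (contact force between the arm and carousel above 3 N).
It fails at once if the fingers push on the carousel base (over 3 N) (contact force between the fingers and carousel above 3 N).
It also fails if it takes over 48 s, if anything falls off the work surface, if the arm or the gripper's body presses on something with over 40 N, if the wrist force passes 120 N, or if a joint passes its speed limit or range.

## Working session

There is one attempt and no reset: what is moved stays moved. The work goes in short steps, each a Python script; the robot and the scene stay as the last script left them, time stands still between calls to the robot, and variables do not carry over. Pictures are saved under pics/ and viewed, at most 10 in all, crops included, and the job is handed in when it is done.

```bash
ls; mkdir -p pics
cat > h.py <<'E'
import numpy as np, cv2
from rig import robot
def save(name, fn):
    img,d=robot.grab_frame(name); cv2.imwrite(f'pics/{fn}.png',img[:,:,::-1]); np.save(f'pics/{fn}.npy',d)
    return img,d
def cloud(name,d):
    c=robot.camera_info(name); f=210/np.tan(np.radians(c['vfov']/2))
    v,u=np.mgrid[0:420,0:560]
    P=np.stack([(u-c['cx'])/f*d,(v-c['cy'])/f*d,d,np.ones_like(d)],-1)
    T=np.linalg.inv(np.array(c['view']))
    W=(P@T.T)[...,:3]; W[d==0]=np.nan
    return W
E
python3 - <<'E'
from h import *
for n in('scene','top'):
    i,d=save(n,n); W=cloud(n,d); np.save(f'pics/{n}W.npy',W); c=robot.camera_info(n); print(c['vfov'],np.linalg.inv(c['view'])[:3,3])
print(robot.read_t())
E
```

```text
pics
43.53915691385922 [1.07158927 0.54908568 1.20325576]
50.05845115915428 [ 0.26693642 -0.01878568  1.45446976]
0.1
```

View pics/scene.png

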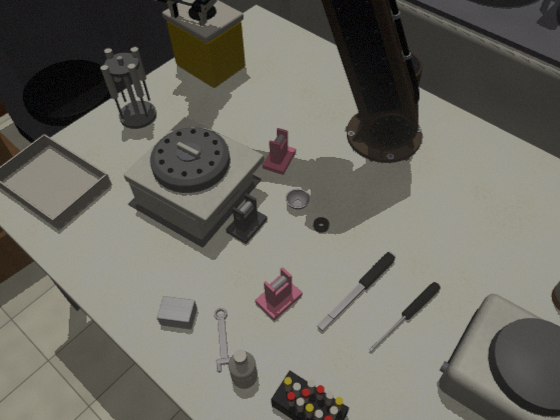

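View pics/top.png

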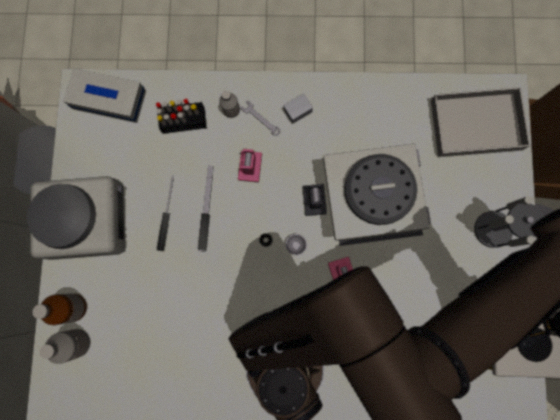

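Scene view: two bar-like tools. One runs from (390,258) to (325,325) with a wide flat blade, in the top view (203,245)→(209,168). The other, (435,288)→(375,348), has a thin shaft, so it is the screwdriver. The dark fulcrum is at scene (247,218) / top (315,198), next to the base. The pink ones are decoys. I'll confirm with crops and measure.

Run:
```python
import cv2,numpy as np
s=cv2.imread('pics/scene.png');t=cv2.imread('pics/top.png')
a=cv2.resize(s[240:360,310:450],None,fx=2.8,fy=2.8,interpolation=2)
b=cv2.resize(t[140:260,290:440],None,fx=2.6,fy=2.6,interpolation=2)
c=np.zeros((340,800,3),np.uint8);c[:336,:392]=a;c[:312,400:790]=b
cv2.imwrite('pics/c1.png',c)
W=np.load('pics/topW.npy');S=np.load('pics/sceneW.npy')
np.set_printoptions(precision=3,suppress=True)
for n,p in [('handle end',(203,247)),('mid',(205,220)),('blade',(208,185)),('tip',(209,170)),('sd',(163,240)),('ful',(315,198)),('plateL',(332,160)),('plateL2',(336,225)),('bench',(270,200))]: print(n,W[p[1],p[0]])
# bar by height in top
m=(W[...,2]>.004)&(W[...,2]<.05); m[:, :190]=0;m[:,230:]=0;m[:155]=0;m[260:]=0
P=W[m];print(len(P),P.min(0),P.max(0))
# scene camera: bar: region near
for n,(W_) in (('top',W),('scene',S)):
  lo=P.min(0)-.03;hi=P.max(0)+.03
  q=(W_[...,0]>lo[0])&(W_[...,0]<hi[0])&(W_[...,1]>lo[1])&(W_[...,1]<hi[1])&(W_[...,2]>.007)&(W_[...,2]<.05)
  Q=W_[q];r=cv2.minAreaRect((Q[:,:2]*1000).astype(np.float32));print(n,len(Q),r,np.percentile(Q[:,2],[5,50,95]))
  h=Q[Q[:,2]>.02];print(' handle',cv2.minAreaRect((h[:,:2]*1000).astype(np.float32)))
  # plate top: height 0.136
  q=(abs(W_[...,2]-.136)<.006)&(W_[...,1]<0)&(W_[...,0]>.3)&(W_[...,0]<.8)&(W_[...,1]>-.6)
  lab=cv2.connectedComponents(q.astype(np.uint8))[1]; k=np.argmax(np.bincount(lab.ravel())[1:])+1
  Q=W_[lab==k];r=cv2.minAreaRect((Q[:,:2]*1000).astype(np.float32));print(' plate',len(Q),r,cv2.boxPoints(r).tolist(),np.median(Q[:,2]))
  c=W[198,315][:2]
  q=(np.hypot(W_[...,0]-c[0],W_[...,1]-c[1])<.05)&(W_[...,2]>.05)&(W_[...,2]<.118)
  Q=W_[q];print(' ful',len(Q),cv2.minAreaRect((Q[:,:2]*1000).astype(np.float32)),np.percentile(Q[:,2],[5,25,50,75,95]))
  q=(np.hypot(W_[...,0]-c[0],W_[...,1]-c[1])<.05)&(W_[...,2]>.098)&(W_[...,2]<.112)
  Q=W_[q];print(' cheeks',len(Q),cv2.minAreaRect((Q[:,:2]*1000).astype(np.float32)))
```

```text
handle end [0.37  0.267 0.024]
mid [0.457 0.264 0.028]
blade [0.573 0.261 0.024]
tip [0.626 0.262 0.014]
sd [0.39  0.398 0.022]
ful [ 0.524 -0.085  0.09 ]
plateL [ 0.633 -0.132  0.135]
plateL2 [ 0.436 -0.145  0.137]
bench [0.531 0.059 0.001]
926 [0.335 0.185 0.004] [0.68  0.328 0.034]
top 750 ((502.56378173828125, 256.3539733886719), (198.71519470214844, 395.6462707519531), 89.2127685546875) [0.008 0.019 0.029]
 handle ((510.24371337890625, 221.1641845703125), (109.33700561523438, 308.750244140625), 84.81959533691406)
 plate 3877 ((541.8250732421875, -262.164306640625), (260.4739990234375, 280.9198303222656), 8.468293190002441) [[392.32354736328125, -142.4147186279297], [433.69244384765625, -420.2718505859375], [691.3265991210938, -381.91387939453125], [649.9577026367188, -104.0567626953125]] 0.13576049641833854
 ful 262 ((535.6339721679688, -95.32640075683594), (63.191444396972656, 53.36861038208008), 7.762089252471924) [0.067 0.078 0.087 0.099 0.109]
 cheeks 63 ((535.0774536132812, -96.60466003417969), (61.67890930175781, 51.17074966430664), 7.111018657684326)
scene 1162 ((506.30267333984375, 265.71746826171875), (180.31346130371094, 412.0867919921875), 79.57876586914062) [0.011 0.019 0.028]
 handle ((533.2908935546875, 248.02911376953125), (100.84988403320312, 347.1000061035156), 68.1753921508789)
 plate 3374 ((542.0779418945312, -261.5087890625), (263.7743835449219, 283.4034423828125), 8.631614685058594) [[390.4178161621094, -141.2057647705078], [432.9512634277344, -421.3993225097656], [693.738037109375, -381.81182861328125], [651.20458984375, -101.61825561523438]] 0.13551058855992537
 ful 497 ((530.6925659179688, -96.60151672363281), (76.76547241210938, 58.12400436401367), 7.26780891418457) [0.054 0.072 0.086 0.099 0.112]
 cheeks 102 ((535.9070434570312, -96.68351745605469), (64.38184356689453, 57.21914291381836), 6.346078872680664)
```

View pics/c1.png

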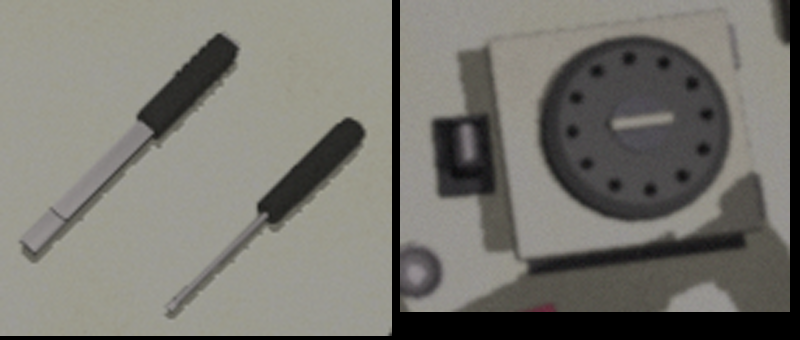

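The crop confirms both: the left tool is the flat-bladed square bar with a step near its tip, and the dark block holds the bright rod in front of the plate edge. Next I'll compute the poses.

```bash
cat >> h.py <<'E'
np.set_printoptions(precision=4,suppress=True)
def ray(name,u,v,z,T=None):
    c=robot.camera_info(name); f=210/np.tan(np.radians(c['vfov']/2))
    T=np.linalg.inv(np.array(c['view'])) if T is None else T
    r=T[:3,:3]@np.array([(u-c['cx'])/f,(v-c['cy'])/f,1]); o=T[:3,3]
    return o+r*(z-o[2])/r[2]
E
python3 - <<'E'
from h import *
t=cv2.imread('pics/top.png')
print('scene end,junction,step,tip')
for (u,v),z in zip([(228,42),(148,125),(62,215),(32,248)],[.026,.018,.018,.016]): print(ray('scene',310+u/2.8,240+v/2.8,z))
# top: dark handle / light blade in ROI
roi=np.zeros(t.shape[:2],bool);roi[160:255,192:222]=1
g=t.max(2)
dark=roi&(g<75); n,l,st,ce=cv2.connectedComponentsWithStats(dark.astype(np.uint8))
k=1+np.argmax(st[1:,4]); ys,xs=np.where(l==k)
r=cv2.minAreaRect(np.c_[xs,ys].astype(np.float32)); print('handle px',r)
P=np.array([ray('top',x,y,.026) for x,y in zip(xs,ys)])[:,:2]
print('handle',P.mean(0),cv2.minAreaRect((P*1000).astype(np.float32)), cv2.fitLine((P*1000).astype(np.float32),2,0,.01,.01).ravel())
# rod: bright px in fulcrum
roi[:]=0;roi[184:206,308:322]=1
m=roi&(g>95); ys,xs=np.where(m)
P=np.array([ray('top',x,y,.09) for x,y in zip(xs,ys)])[:,:2]
print('rod',len(P),cv2.minAreaRect((P*1000).astype(np.float32)),P.mean(0),cv2.fitLine((P*1000).astype(np.float32),2,0,.01,.01).ravel())
print(g[180:216,304:326:1])
E
```

```text
scene end,junction,step,tip
[0.3661 0.2756 0.026 ]
[0.4803 0.269  0.018 ]
[0.5995 0.2647 0.018 ]
[0.6393 0.2638 0.016 ]
handle px ((203.5487823486328, 231.06097412109375), (7.730207443237305, 36.00067901611328), 6.34019136428833)
handle [0.421  0.2679] ((421.7430114746094, 267.80841064453125), (24.942930221557617, 116.01228332519531), 86.55670166015625) [  0.9988  -0.0485 420.9617 267.8951]
rod 49 ((545.0961303710938, -81.87699127197266), (57.0401611328125, 17.074731826782227), 24.05062484741211) [ 0.5403 -0.0841] [  0.9506   0.3105 540.2963 -84.0578]
[[151 149 147 150 151 150 150 149 154 145 134 105  91  91  88  88  92  90
   88  91  85  78]
 [149 147 151 147 151 149 152 148 148 148 135 103  93  86  90  88  89  86
   92  87  87  85]
 [151 147 149 150 152 148 148 149 149 145 137 115  95  86  89  91  85  84
   84  86  89  82]
 [151 147 147 148 144 148 144 142 137 134 128 112  93  81  79  80  75  73
   68  72  82  83]
 [132 132 130 130 129 130 122 118 106 102 103  90  76  62  60  60  57  53
   49  52  73  83]
 [ 99  91  87  88  84  84  84  78  74  67  64  56  53  48  50  50  43  35
   
[... 2106 characters left out ...]
9  31  27  33  33  32  30  27
   30  28  27  37]
 [ 96  61  50  45  52  50  44  38  38  42  39  44  47  45  44  45  40  35
   27  25  27  38]
 [ 96  62  51  46  55  50  49  47  44  46  48  51  50  51  50  48  43  33
   30  30  30  34]
 [ 97  62  50  53  48  51  49  50  50  47  46  50  54  51  52  50  46  39
   29  28  29  33]
 [ 95  58  53  51  49  51  48  48  50  48  50  50  52  50  51  47  45  35
   28  27  32  33]
 [ 98  61  52  51  49  49  49  50  48  47  51  43  50  52  53  49  40  33
   31  34  35  40]
 [103  72  53  54  53  51  55  54  53  55  59  58  63  71  76  71  57  52
   50  52  55  61]
 [126  97  76  78  77  79  83  83  88  92  92  97 103 112 116 108  90  80
   76  77  76  77]]
```

```bash
cat >> h.py <<'E'
def R(a): 
    a=np.radians(a); d=np.array([np.cos(a),np.sin(a),0]); z=np.array([0,0,-1.]); return np.c_[d,np.cross(z,d),z]
E
python3 - <<'E'
from h import *
F=ray('top',315.2,195,.09); print('ful',F)
yaw=np.degrees(np.arctan2(-.2779,.0414)); print('base yaw',yaw)
for s in (0,180):
  print(s)
  for p,a in [((.452,.268,.15),-2.8),((.452,.268,.003),-2.8),((.507,.075,.2),-83),((.507,.075,.085),-83),((.507,.04,.085),-83),((.5,.1,.08),-83),((.5,.1,.03),-83)]:
    print(robot.ik(np.array(p),R(a+s)))
E
```

```text
ful [ 0.5334 -0.0851  0.09  ]
base yaw -81.52670963444305
0
[ 52.0722  10.2696 -24.2508   0.     -55.4797  35.1278]
[ 52.0722  21.4755 -33.0605   0.     -35.4641  35.1278]
[ 30.3915   6.3453 -21.7985   0.     -61.8562 -23.3915]
[ 30.3915  13.5073 -30.2655   0.     -46.2272 -23.3915]
[ 26.6672  13.1682 -30.7454   0.     -46.0864 -19.6672]
[ 33.4054  13.6688 -30.8969   0.     -45.4343 -26.4054]
[ 33.4054  17.8631 -33.7443   0.     -38.3926 -26.4054]
180
[  52.0722   10.2696  -24.2508    0.      -55.4797 -144.8722]
[  52.0722   21.4755  -33.0605   -0.      -35.4641 -144.8722]
[ 30.3915   6.3453 -21.7985   0.     -61.8562 156.6085]
[ 30.3915  13.5073 -30.2655   0.     -46.2272 156.6085]
[ 26.6672  13.1682 -30.7454   0.     -46.0864 160.3328]
[ 33.4054  13.6688 -30.8969   0.     -45.4343 153.5946]
[ 33.4054  17.8631 -33.7443   0.     -38.3926 153.5946]
```

Run:
```python
from h import *
W=np.load('pics/topW.npy'); print('cover top',np.nanmax(W[150:235,330:425,2]))
p=robot.read_position(); robot.servo_line(p+[0,0,.13],speed=.3)
robot.goto(np.array([.50,.0,.30]),R(-83))
T=np.eye(4);T[:3,:3]=robot.read_tcp_rot();T[:3,3]=robot.read_position();c=robot.camera_info('wrist')
np.save('pics/wT.npy',T@np.array(c['T_tool_cam'])); save('wrist','w1')
robot.goto(np.array([.452,.268,.12]),R(-2.8)); 
T=np.eye(4);T[:3,:3]=robot.read_tcp_rot();T[:3,3]=robot.read_position()
np.save('pics/wT2.npy',T@np.array(c['T_tool_cam'])); save('wrist','w2'); print(robot.read_t())
a=cv2.imread('pics/w1.png');b=cv2.imread('pics/w2.png')
cv2.imwrite('pics/w12.png',np.hstack([cv2.resize(a,(400,300)),cv2.resize(b,(400,300))]))
```

```text
cover top 0.20326931121386282
4.5833
```

View pics/w12.png

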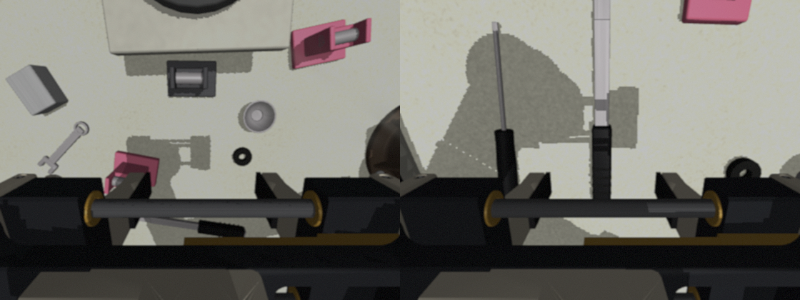

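Run:
```python
from h import *
a=cv2.imread('pics/w1.png')[60:150,210:340]; cv2.imwrite('pics/w1c.png',cv2.resize(a,None,fx=5,fy=5,interpolation=2))
T2=np.load('pics/wT2.npy')
c=robot.camera_info('wrist');c.setdefault('cx',280);print(c)
for u,v,z in [(281,176,.018),(281,176,.026)]: print('junction',ray('wrist',u,v,z,T2) if 'view' not in c and 0 else '')
```

```text
{'vfov': 71.9799029099162, 'cx': 283.9334036713903, 'cy': 205.5757323651412, 'T_tool_cam': array([[ 0.0002, -0.9555, -0.2951,  0.0804],
       [ 1.    ,  0.0001,  0.0003,  0.0007],
       [-0.0003, -0.2951,  0.9555, -0.1586],
       [ 0.    ,  0.    ,  0.    ,  1.    ]])}
junction 
junction
```

View pics/w1c.png

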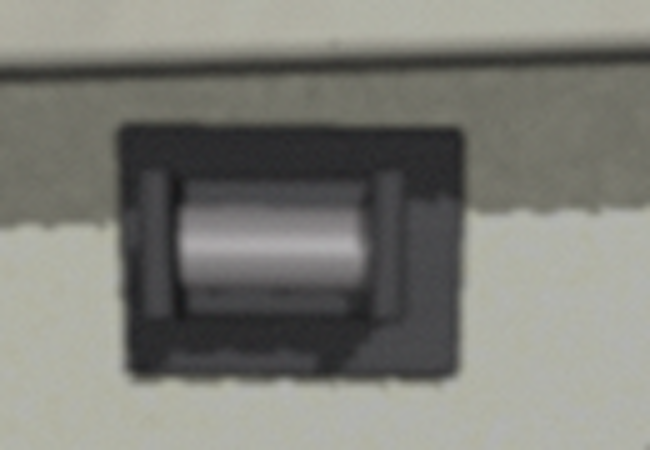

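Run:
```python
from h import *
c0=robot.camera_info('wrist')
T=np.load('pics/wT.npy');T2=np.load('pics/wT2.npy')
_old=robot.camera_info
def rw(u,v,z,T):
    f=210/np.tan(np.radians(c0['vfov']/2)); r=T[:3,:3]@np.array([(u-c0['cx'])/f,(v-c0['cy'])/f,1]); return T[:3,3]+r*(z-T[2,3])/r[2]
F=rw(264.2,108.6,.09,T);print('F',F,'rodends',rw(246,108.6,.09,T),rw(282.6,108.6,.09,T))
E_=rw(264.2,60+64/5,.108,T);print('edge',E_, (E_-F)@R(-83)[:,0])
print('junction',rw(281,176,.022,T2),'tip end',rw(281,27,.018,T2))
```

```text
F [ 0.5348 -0.0868  0.09  ] rodends [ 0.5567 -0.0841  0.09  ] [ 0.5127 -0.0894  0.09  ]
edge [ 0.5374 -0.124   0.108 ] 0.03729228236537386
junction [0.4821 0.2691 0.022 ] tip end [0.6012 0.2628 0.018 ]
```

Run:
```python
from h import *
d=R(-83)[:,0]; F=np.array([.534,-.086,0])
robot.servo_line(np.array([.452,.2703,.03]),R(-2.9),.12)
robot.servo_line(np.array([.452,.2703,.003]),speed=.05)
robot.move_gripper(0.0); print(robot.read_grip_width()*88,robot.read_finger_force(),robot.read_position())
robot.servo_line(np.array([.452,.2703,.20]),speed=.15)
robot.goto(np.r_[(F-.175*d)[:2],.2],R(-83)); print(robot.read_grip_width()*88,robot.read_force(),robot.read_t())
for n in('scene','top'): save(n,n+'2')
s=cv2.imread('pics/scene2.png');t=cv2.imread('pics/top2.png')
cv2.imwrite('pics/c2.png',np.hstack([cv2.resize(s[100:300,150:417],(400,300)),cv2.resize(t[120:300,200:440],(400,300))]))
```

```text
25.93809114520511 29.99649167060852 [0.4519 0.2701 0.003 ]
26.154365395672265 [-0.1906  0.381  -3.2557] 9.6167
```

View pics/c2.png

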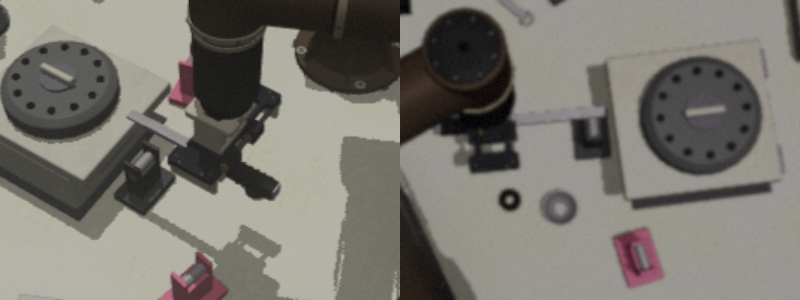

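Held level-looking, pointing at the base. I'll check the pitch from depth before descending.

Run:
```python
from h import *
d=R(-83)[:,0]; n=R(-83)[:,1]; F=np.array([.534,-.086,0]); G=F-.175*d
for c in('scene','top'):
    W=cloud(c,np.load(f'pics/{c}2.npy')); s=(W-G)@d; y=(W-G)@n
    for a,b in((.04,.08),(.08,.12),(.12,.15),(.15,.185)):
        m=(s>a)&(s<b)&(abs(y)<.02)&(W[...,2]>.16)&(W[...,2]<.235)
        print(c,a,m.sum(),np.median(W[m][:,2]) if m.any() else '',np.mean(y[m]) if m.any() else '')
    m=(abs(y)<.02)&(W[...,2]>.18)&(W[...,2]<.225)&(s>.1)&(s<.23); print('tip s',np.percentile(s[m],[50,97,100]))
```

```text
scene 0.04 22 0.21334274999837205 -0.00190780670290128
scene 0.08 128 0.2133590392061943 -0.0019030018024141565
scene 0.12 90 0.21322548390282636 -0.0023717300134911737
scene 0.15 91 0.21179275316140633 -0.0011497957617165376
tip s [0.1405 0.1857 0.1894]
top 0.04 97 0.2146673976649458 0.0005976003831968924
top 0.08 99 0.21429535031714453 0.0006008821704109794
top 0.12 72 0.21389030958405753 0.000708559516286708
top 0.15 81 0.21185413942273557 6.368241661955925e-05
tip s [0.1432 0.1859 0.188 ]
```

Run:
```python
from h import *
d=R(-83)[:,0]; F=np.array([.534,-.086,0])
P=lambda s,z: np.r_[(F+s*d)[:2],z]
robot.servo_line(P(-.175,.12),speed=.12)
robot.servo_line(P(-.175,.0875),speed=.05); print(robot.read_force())
robot.servo_line(P(-.125,.0875),speed=.06); print(robot.read_force())
robot.servo_line(P(-.125,.0855),speed=.02); print(robot.read_force(),robot.read_t())
robot.move_gripper(.55); robot.dwell(.5); print(robot.read_force())
robot.move_gripper(1.0)
robot.servo_line(P(-.125,.2),speed=.15)
robot.goto(P(-.26,.25),R(-83)); print(robot.read_t())
for n in('scene','top'): save(n,n+'3')
n=R(-83)[:,1]
for c in('scene','top'):
    W=cloud(c,np.load(f'pics/{c}3.npy')); s=(W-F)@d; y=(W-F)@n
    for a in np.arange(-.23,.03,.03):
        m=(s>a)&(s<a+.03)&(abs(y)<.011)&(W[...,2]>.03)&(W[...,2]<.125)
        print(c,round(a,2),m.sum(),np.percentile(W[m][:,2],80) if m.any() else '')
s=cv2.imread('pics/scene3.png');t=cv2.imread('pics/top3.png')
cv2.imwrite('pics/c3.png',np.hstack([cv2.resize(s[100:300,150:417],(400,300)),cv2.resize(t[120:300,200:440],(400,300))]))
```

```text
[-0.4609 -0.4222 -3.5489]
[ 0.7778  0.5158 -4.5299]
[-0.1588 -0.5079 -3.4469] 12.5667
[1.2226 0.0893 0.2591]
16.0917
scene -0.23 67 0.07104017386581649
scene -0.2 100 0.07728213346139667
scene -0.17 93 0.0816732782573422
scene -0.14 94 0.08773123833103136
scene -0.11 83 0.08834551585420906
scene -0.08 85 0.09016382930966453
scene -0.05 84 0.0951380184723881
scene -0.02 150 0.09998255222575972
scene 0.01 96 0.1077306336461803
top -0.23 37 0.07288205158122492
top -0.2 61 0.07704508377925401
top -0.17 68 0.0821646369210157
top -0.14 67 0.08733481758491468
top -0.11 62 0.08937373966955989
top -0.08 62 0.09116812187420789
top -0.05 59 0.0963259492628743
top -0.02 71 0.10098499868686273
top 0.01 60 0.1070801835937734
```

View pics/c3.png

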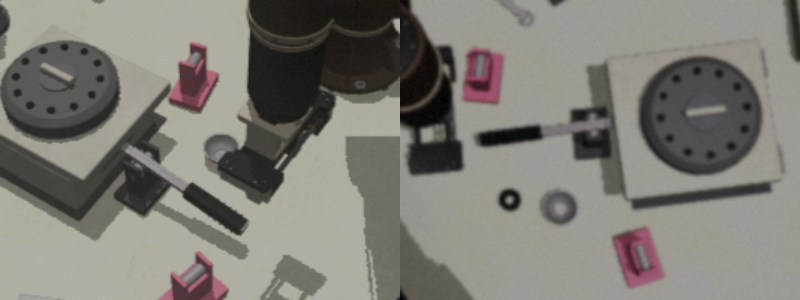

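Run:
```python
from h import *
d=R(-83)[:,0]; F=np.array([.534,-.086,0]); 
def P(th,dz=0):
    s,c=np.sin(th),np.cos(th); return np.r_[(F+(-.185*c-.018*s)*d)[:2], .09-.185*s+.018*c+dz]
robot.move_gripper(0.0)
robot.goto(P(.16,.05),R(-83)); robot.servo_line(P(.16,.008),speed=.08); print(robot.read_force())
f0=robot.read_force()[2]
for th in np.arange(.15,.43,.01):
    robot.servo_line(P(th,.003),speed=.03); f=robot.read_force()-[0,0,f0]; print(round(th,2),robot.read_position()[2],f)
    if f[2]>38: break
robot.dwell(.4); print(robot.read_force(),robot.read_t())
save('scene','scene4'); save('top','top4')
W=cloud('top',np.load('pics/top4.npy')); W0=np.load('pics/topW.npy')
for u,v in((334,165),(338,215)): print('plate front rise',W[v-2:v+3,u-1:u+2,2].mean()-W0[v-2:v+3,u-1:u+2,2].mean())
```

```text
[0.7255 0.2513 0.5487]
0.15 0.08332392119031112 [-0.0081 -0.0548 -0.1956]
0.16 0.08124657522495346 [-0.1022 -1.0116 -0.1265]
0.17 0.07930676469361311 [-0.4905  0.2708 -0.2311]
0.18 0.0774302256095924 [ 0.4752 -0.3217 -0.7686]
0.19 0.07593719570348098 [ 0.0589 -0.1427  2.1724]
0.2 0.07458593603291118 [-0.5789  0.2535  7.0646]
0.21 0.07300017822959343 [-0.9445 -0.4516  9.0243]
0.22 0.07130983945040573 [-1.5538 -0.3401  9.4692]
0.23 0.06956736722728452 [-1.0773 -0.7787 11.0145]
0.24 0.06780401726331835 [-0.213  -0.3415 10.3589]
0.25 0.06599983170213054 [-0.7554  0.1028  9.9213]
0.26 0.06421672099230674 [ 0.0468  0.2065 10.4932]
0.27 0.06242427960437659 [-0.9196 -1.0018  9.7859]
0.28 0.06063795717378466 [ 0.8725 -0.0661 10.8998]
0.29 0.05880266666878682 [-0.6577  0.065   9.999 ]
0.3 0.057019525247739095 [ 0.4565  0.5328 10.5351]
0.31 0.05519753360519429 [ 0.2301  0.4191 10.8098]
0.32 0.05341613289005138 [0.8432 1.2956 9.809 ]
0.33 0.051598558732677144 [1.1611 0.735  9.993 ]
0.34 0.04979683606752623 [ 0.2488  0.6772 10.2967]
0.35 0.04802926856198658 [-0.507   0.021  11.0509]
0.36 0.04621551479865253 [ 0.2764  0.7679 10.7692]
0.37 0.04444490123239071 [ 0.9736  0.5434 10.0505]
0.38 0.04264129437907832 [-0.0386  0.5008 10.2077]
0.39 0.040829630321620805 [-0.015   1.2583 10.2379]
0.4 0.03915977780430546 [ 1.2924  1.9324 11.0649]
0.41 0.03853083521933648 [-3.8964  2.3745 22.6196]
0.42 0.038139131149122193 [-9.5733  5.5177 38.1857]
[-9.4037  5.7411 37.7057] 26.325
plate front rise nan
plate front rise 0.013672880675153098
```

The handle is on the bench (the force jumped at z = 38 mm) and the base's front edge rose about 13 mm. I'll withdraw and verify.

Run:
```python
from h import *
p=robot.read_position()
robot.servo_line(p+[0,0,.004],speed=.02); robot.servo_line(p+[0,0,.15],speed=.12)
d=R(-83)[:,0]; n=R(-83)[:,1]; F=np.array([.534,-.086,0]); robot.goto(np.r_[(F-.27*d)[:2],.25],R(-83)); robot.dwell(.5)
for c in('scene','top'): save(c,c+'5')
for c in('top','scene'):
    W=cloud(c,np.load(f'pics/{c}5.npy')); W0=np.load(f'pics/{c}W.npy'); s=(W-F)@d; y=(W-F)@n; s0=(W0-F)@d; y0=(W0-F)@n
    k=lambda W,s,y: np.median(W[...,2][(s>.045)&(s<.06)&(abs(y)<.1)&(W[...,2]>.125)])
    print('rise',k(W,s,y)-k(W0,s0,y0))
    m=(abs(y)<.011)&(W[...,2]>.01)&(W[...,2]<.115)&(s<.03)&(s>-.25); print('bar end s',s[m].min(),W[m][np.argmin(s[m])])
print(robot.read_t(),robot.read_force())
s=cv2.imread('pics/scene5.png');t=cv2.imread('pics/top5.png')
cv2.imwrite('pics/c5.png',np.hstack([cv2.resize(s[100:300,150:417],(400,300)),cv2.resize(t[120:300,200:440],(400,300))]))
```

```text
rise 0.013342986534137902
bar end s -0.20681178311227053 [0.5037 0.1186 0.0191]
rise 0.013512735144339594
bar end s -0.20844433139797441 [0.5108 0.1212 0.0249]
29.5 [-0.0223  0.2675  0.6666]
```

View pics/c5.png

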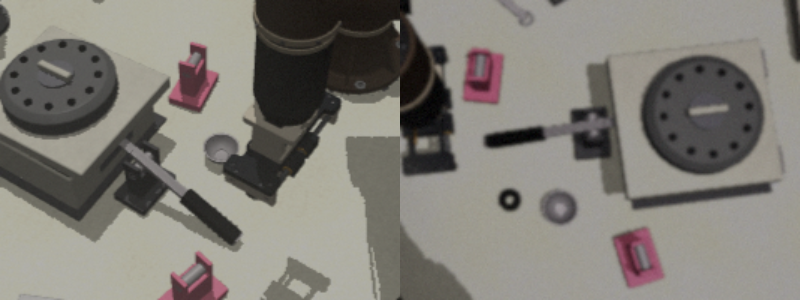

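The base stays up by 13 mm, the bar rests across the rod, and the arm is clear.

```bash
python3 -c "
from rig import robot
print(robot.job_done())"
```

```text
the job is handed in; nothing more can be done
None
```

The base is levered up about 13 mm at its front edge (about 0.05 rad) and holding. The bar is left at rest across the fulcrum rod, the gripper is clear of everything, and the job was handed in at about 30 s; no verdict was returned.

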